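Lock the guard frame onto the drive service stand

ROBOT

A 7-joint arm with a two-finger parallel gripper is mounted at the origin on the work surface. World frame = base frame: x ahead of the robot, y to its left, z up, the work surface at z = 0. Lengths are in mm, angles in rad, forces in N, time in s.
With the tool pointing down it reaches from about 350 to 900 mm from the base axis. Payload 19.9 kg.
Tool frame: the origin (TCP) lies between the finger pads; the fingertips stand 22 mm ahead of it and the grasp point (between the pads) lies 3 mm ahead of it; x points along the fingers, y is the direction in which the jaws open and shut, and the axes are right-handed (so a half turn about x gives the same grasp; the last joint's range is limited). The gripper opens to 94 mm and grips with 3 to 60 N. Pads are 16 mm wide; open, the fingers measure 119 mm over their backs; the gripper's body (75 mm by 177 mm) begins 78 mm behind the grasp point.
Start: joints at [-1.157, 0.417, -0.01, 1.614, 0.005, 1.111, -0.053], TCP at [275.1, 561.178, 227.425] pointing down, gripper open.
Joint ranges: [-2.81, 2.81], [-0.39, 2.02], [-1.27, 1.25], [0.06, 2.57], [-1.19, 4.33], [0.19, 2], [-2.82, 2.82]. Speed limits (rad/s): [1.89, 1.89, 2.39, 2.39, 3.01, 3.01, 3.01].

INTERFACE

Orientations are given as a unit quaternion [w, x, y, z].
In Python, from station import r gives the robot as it stands. The module is installed in compiled form; this text tells all that it offers.
- The arm moves only by the tool move_arm, never from a script. Its argument "series" is a list of rows, each a list of 3 entries, a list of its own where there are three numbers: the shift along the tool's x, y, z in cm, then the turn, a rotation vector about the tool's x, y, z in rad, then the closure, from -1 (fully open) to 1 (shut). In form: [[[tx, ty, tz], [wx, wy, wz], fingers], ...]. A call has 1 to 20 rows; each row is the pose to reach, as a shift and turn from the pose measured when the call began, along the tool's axes at that moment; what a row does not reach only later rows make up. A row lasts 1/8 s, in which the tool goes at most 62.5 mm and 10.7 degrees, less where a joint would pass 70% of its speed; a pose out of reach is approached as far as the arm can. A call with a gripper value outside its range is refused whole. The fingers move at their own pace and stop on an object; the grip force is fixed at half the most. Time passes only in rows, so rows that repeat a pose let the fingers close. It gives the time, the measured TCP pose, the force and the opening at its end, in the units of the state.
- r.state(): the state, without advancing time (a new reading comes with each control period).
- r.read_camera(name): name is "side" or "top" or "wrist"; returns the picture (480x640x3 uint8, red, green, blue); there is no depth.
- r.camera_info(name): a dict with "camera_matrix" (3x3 intrinsics, pixels), "rvec" (rotation vector, rad) and "tvec" (3), from world to camera coordinates, as OpenCV has them; the wrist camera has in their place "tool_from_camera" (4x4, takes a point from camera to tool coordinates, whose origin is the TCP and whose axes are the tool frame's). Camera axes: x right, y down, z forward; pixel columns grow to the right and rows downward; lengths in mm; the calibration is good to about 2 mm. The wrist camera is an equidistant fisheye: a pixel r from the principal point sees the ray r / f radians off the axis. A picture is of the moment at which its call begins: read the wrist's pose just before it. camera_info takes no time and is no camera call.
- r.sign_off(): hands the job in, once; it reports no verdict.
The state is a dict: "time_s": time; "joint_positions": joint angles; "qvel": joint speeds; "joint_efforts": joint torques, N m; "eef_pos": TCP position; "ee_rot": TCP orientation; "wrist_force": force on the tool from outside, world axes, zero at the start; "wrist_torque": the same for the moment, N m; "grip_width": finger opening in mm.
Only numpy, scipy, OpenCV 4.12 (cv2) and the standard library are available. Lean on these libraries where they do the work, as an engineer would, in place of code of your own. Each camera call takes 0.05 s, during which the arm holds its last target. There are 200 camera calls.

TASK

Fit the guard frame over the opened hard drive: pick it up by its handle, lower it level over both studs of the service stand at once, press it down against the spring plungers until it is under the stud heads, slide it fully home so that both studs lock in the narrow ends of the keyholes, and let go. Work by feel and gently, never forcing the frame on the stand, touch nothing against the opened drive, and leave the other things on the bench where they are.

Things in the scene. Friction and masses are not known exactly. Their poses are not given: they have to be found in the camera images.
- frame: Guard frame: flat aluminium frame 160 mm (its x) by 170 mm (its y), 6 mm thick, 0.29 to 0.45 kg, with clear panes, a bridge handle over its middle and its centre of mass under the handle's middle. Starts flat on the bench. Origin: centre of its underside, z up. Each side border has a keyhole right through, at y = +67 and -67 mm; its edges are not chamfered.
- handle (a point): Middle of the frame's handle bar, 37 mm above the frame's underside. The bar is 14 mm thick (frame x), 90 mm long (frame y) and 14 mm high, with 24 mm free under it between two posts at y = +40 and -40 mm. Same axes as the frame.
- hole_left (a point): Centre of the round hole, 15.5 mm wide, of the keyhole at frame y = +67 mm: frame x = -10 mm, on the underside. A slot 9.5 mm wide runs from it towards frame +x and ends at frame x = +14 mm.
- hole_right (a point): The same for the keyhole at frame y = -67 mm. On each rail two round spring plungers, at stand x = -40 and +60 mm, stand 4.5 mm proud and carry the frame too high to slide: pushing it down takes about 3 N to start and 8 N in all at the rails, less its weight. Let go at home, they hold it up against the heads, its underside 1.5 mm over the rails.
- stand: Drive service stand, fixed: aluminium platform 190 mm (its x) by 176 mm (its y) on four posts with screw feet; on it, on one clamped carriage, two rails along x, 28 mm wide, at y = +67 and -67 mm, each with a steel stud. Origin: 60 mm under the platform's top, 94 mm under the rails' tops, on its centre line, 0 to 12 mm above the bench (the feet are set differently each time). z up.
- entry (a point): Where the frame's origin goes, turned like the stand, to bring the round holes over the studs: stand x = +20, y = 0, at the height of the rails' tops. The rails' carriage is clamped by hand in slotted holes and stands up to 1.5 mm off, in stand x and y alike, from all figures given here (rails, studs, plungers, entry, home); its setting is not in the poses: find it by feel.
- home (a point): Where the frame's origin is when fully home: stand x = 0, y = 0, at the rails' tops (give or take the carriage's setting), 20 mm from the entry towards stand -x. Stud necks (8 mm in diameter, at stand x = +10 mm) then meet the slots' ends. Heads: flat, sharp-edged, 14 mm in diameter, from 7.5 to 11.5 mm above the rails; the 6 mm plate slides between rails and heads.
- drive: The opened 3.5 inch hard drive in the stand, fixed, 147 mm (x) by 102 mm (y), its bare disc up; its rim is 10 mm below the rails' tops. Nothing may touch it. Origin: centre of its underside, on the platform.
- spare_drive: A closed 3.5 inch drive lying on the bench, 147 x 102 x 26 mm, bystander. Origin: centre of its underside.
- drive_pile: A pile of three closed drives, 147 x 102 x 78 mm, bystander. Origin: centre of its underside.
- cutters: Side cutters lying flat, about 155 mm long, 48 mm wide, 12 mm high, with orange grips, bystander. Origin: on the bench under the middle.
- jar: A brown glass jar with a grey metal cap, 66 mm across and 110 mm high, bystander. Origin: centre of its underside.
- screw_tin: A small open steel tin with screws, 90 x 60 x 18 mm, bystander. Origin: centre of its underside.
- battery_pack: A black laptop battery, 40 x 205 x 19 mm, bystander. Origin: centre of its underside.
- power_brick: A black power supply brick, 105 x 46 x 30 mm, bystander. Origin: centre of its underside.
Mind the look-alikes: they are no part of the job. What is shaped like the frame but black or green is not meant.

How it is judged:
By the outcome, as a careful person would: the job done as asked, in the order asked, and still so for the second after the job is handed in, with the robot touching nothing.
It also fails if it takes over 72 s, if anything falls off the work surface, if the arm or the gripper's body presses on something with over 40 N, if the wrist force passes 120 N, or if a joint passes its speed limit or range.

## Working session

There is one attempt and no reset: what is moved stays moved. The work goes in short steps, Python scripts to look and compute and a tool call to move; the robot and the scene stay as the last step left them, time stands still between calls to the robot, and variables do not carry over. Pictures are saved under pics/ and viewed, about 8 in all and at most 12, crops included, and the job is handed in when it is done.

Besides the shell and the picture viewer there is one more tool, called after "Request:" in YAML: its name, and indented under it one key for each argument. move_arm: Moves the arm, as the interface text tells. Its arguments: {"type":"object","properties":{"series":{"type":"array","items":{"type":"array"}}},"required":["series"]}

```bash
mkdir -p pics; cat > h.py <<'E'
import numpy as np, cv2
from scipy.spatial.transform import Rotation as R
from station import r
def shot(n,f):
    s=r.state(); im=r.read_camera(n); cv2.imwrite('pics/'+f,im[:,:,::-1]); return s,im
def ray(n,uv,s=None):
    c=r.camera_info(n); K=np.array(c['camera_matrix'],float); uv=np.atleast_2d(np.array(uv,float))
    if n=='wrist':
        T=np.array(c['tool_from_camera']); d=(uv-K[:2,2])/[K[0,0],K[1,1]]; th=np.linalg.norm(d,axis=1,keepdims=True)
        v=np.hstack([d/np.maximum(th,1e-9)*np.sin(th),np.cos(th)])
        q=np.array(s['ee_rot'])[[1,2,3,0]]; A=R.from_quat(q).as_matrix()
        return A@T[:3,3]+np.array(s['eef_pos']), v@(A@T[:3,:3]).T
    Rm=cv2.Rodrigues(np.array(c['rvec'],float))[0]; t=np.array(c['tvec'],float).ravel()
    v=np.hstack([(uv-K[:2,2])/[K[0,0],K[1,1]],np.ones((len(uv),1))])
    return -Rm.T@t, v@Rm
def onz(n,uv,z,s=None):
    o,v=ray(n,uv,s); return o+v*((z-o[2])/v[:,2:3])
def proj(n,P,s=None):
    c=r.camera_info(n); K=np.array(c['camera_matrix'],float); P=np.atleast_2d(P).astype(float)
    if n=='wrist':
        T=np.array(c['tool_from_camera']); A=R.from_quat(np.array(s['ee_rot'])[[1,2,3,0]]).as_matrix()
        p=(P-np.array(s['eef_pos']))@A; p=(p-T[:3,3])@T[:3,:3]
        rr=np.linalg.norm(p[:,:2],axis=1,keepdims=True); th=np.arctan2(rr,p[:,2:3]); return p[:,:2]/rr*th*[K[0,0],K[1,1]]+K[:2,2]
    return cv2.projectPoints(P,np.array(c['rvec'],float),np.array(c['tvec'],float),K,None)[0][:,0]
E
python3 - <<'E'
from h import *
s,a=shot('top','top0.png'); s,b=shot('side','side0.png'); s,c=shot('wrist','wr0.png')
print(s)
for n in('top','side','wrist'): print(n,r.camera_info(n))
E
```

```text
{'time_s': 0.1, 'joint_positions': array([-1.15648564,  0.41791974, -0.01032762,  1.61411843,  0.00469185,
        1.11069515, -0.05300464]), 'qvel': array([ 5.74714489e-04, -1.72126926e-03, -4.52729151e-05, -1.37520231e-03,
        1.19005848e-03, -1.21081359e-03, -1.16372079e-03]), 'joint_efforts': array([ 1.00507346e-03, -8.52577400e+01,  6.39248695e-01, -4.26682341e+01,
       -4.88988461e-02,  1.64791045e-02,  5.39163841e-05]), 'eef_pos': array([274.97144813, 560.90623039, 226.88243427]), 'ee_rot': array([ 0.68875876,  0.15936492,  0.68888911, -0.16014362]), 'wrist_force': array([-0.24523868,  0.13749506, -0.02907008]), 'wrist_torque': array([ 0.01397067, -0.00863205, -0.0264298 ]), 'grip_width': 93.72587366755525}
top {'camera_matrix': array([[593.81115662,   0.        , 309.8500986 ],
       [  0.        , 593.81115662, 240.66373968],
       [  0.        ,   0.        ,   1.        ]]), 'rvec': array([ 2.13403766, -2.10954578,  0.1863083 ]), 'tvec': array([ 117.17568241,  505.65539079, 1606.11229209])}
side {'camera_matrix': array([[572.74942823,   0.        , 315.70234214],
       [  0.        , 572.74942823, 232.75630387],
       [  0.        ,   0.        ,   1.        ]]), 'rvec': array([ 0.17742727, -2.76248083,  1.30722811]), 'tvec': array([ 515.8019634 ,   28.99155151, 1781.18591343])}
wrist {'camera_matrix': array([[371.64829954,   0.        , 319.54492966],
       [  0.        , 371.64829954, 238.50796121],
       [  0.        ,   0.        ,   1.        ]]), 'tool_from_camera': array([[-5.21807618e-04, -2.28147638e-01,  9.73626408e-01,
        -1.57934236e+02],
       [ 9.99999857e-01, -8.33561461e-06,  5.33989001e-04,
         6.54058825e-01],
       [-1.13712555e-04,  9.73626548e-01,  2.28147610e-01,
        -6.69487025e+01],
       [ 0.00000000e+00,  0.00000000e+00,  0.00000000e+00,
         1.00000000e+00]])}
```

View pics/top0.png

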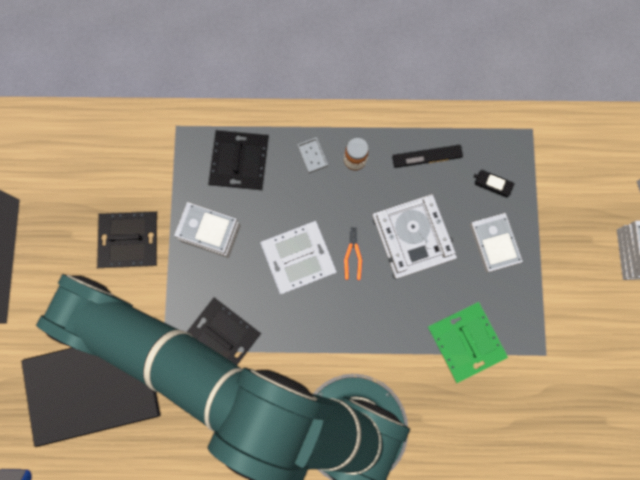

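View pics/side0.png

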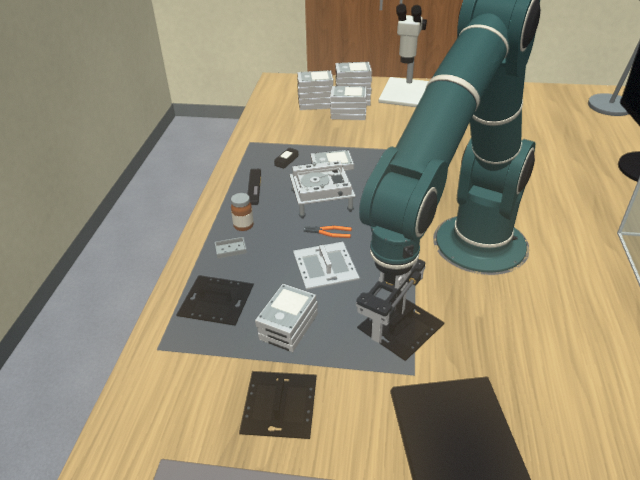

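Candidates for the frame in the top view are silver (298,257), black (239,160), (127,240) and (224,330), and green (468,342). By the description I choose the silver one at (298,257). The stand with the opened drive is at (414,236). Next is one close crop of both.

```bash
python3 - <<'E'
import cv2
a=cv2.imread('pics/top0.png')[185:305,250:470]
cv2.imwrite('pics/crop1.png',cv2.resize(a,None,fx=3.6,fy=3.6,interpolation=cv2.INTER_CUBIC))
E
```

```text
(no output)
```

View pics/crop1.png

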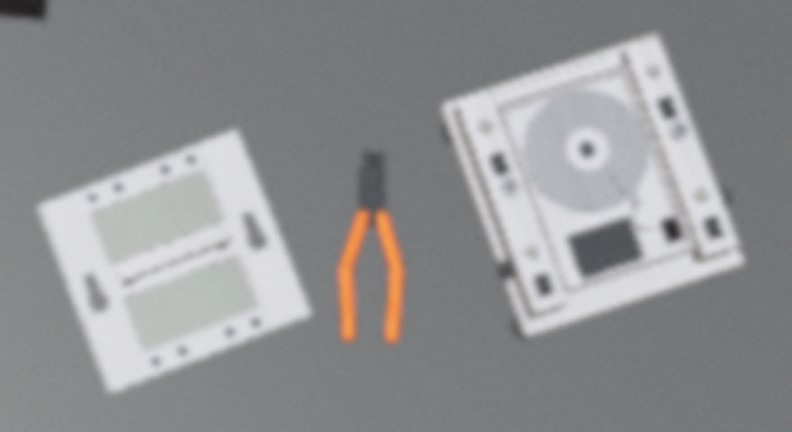

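```bash
python3 - <<'E'
from h import *
f=lambda p:np.array(p)/3.6+[250,185]-0.36
fc=onz('top',f([(38,206),(237,130),(312,314),(110,392)]),6); print(fc.round(),fc.mean(0))
print('kh',onz('top',f([(95,292),(255,232)]),6).round())
pc=onz('top',f([(442,105),(658,35),(745,262),(528,335)]),66); print(pc.round(),pc.mean(0))
print(onz('top',f([(486,127),(533,253),(653,72),(701,195)]),104).round())
print(onz('top',f([(510,187),(679,131)]),112).round())
s=r.state();q=s['ee_rot'];print(R.from_quat(q[[1,2,3,0]]).as_matrix().round(3))
print('cam top',ray('top',[[300,200]])[0])
E
```

```text
[[507. 265.   6.]
 [570. 108.   6.]
 [423.  48.   6.]
 [360. 205.   6.]] [464.98237664 156.34088173   6.        ]
kh [[439. 218.   6.]
 [488.  93.   6.]]
[[ 578.  -50.   66.]
 [ 636. -217.   66.]
 [ 459. -279.   66.]
 [ 401. -113.   66.]] [ 518.38093236 -164.6784062    66.        ]
[[ 553.  -79.  104.]
 [ 458. -113.  104.]
 [ 597. -205.  104.]
 [ 503. -238.  104.]]
[[ 506.  -95.  112.]
 [ 550. -222.  112.]]
[[-0.     0.44   0.898]
 [-0.001  0.898 -0.44 ]
 [-1.    -0.001  0.   ]]
cam top [ 203.30324465  108.067723   1672.12540425]
```

The silver frame is confirmed: clear panes, a bar, and two dark keyholes at crop (95,292) and (255,232). The stand has plungers at (486,127), (533,253), (653,72) and (701,195), with studs midway between them. Next I move above the frame for a close wrist view.

Request:
move_arm:
  series:
    - [[-1,-28,34.9],[0.727,0,0],-1]
    - [[-1,-28,34.9],[0.727,0,0],-1]
    - [[-1,-28,34.9],[0.727,0,0],-1]
    - [[-1,-28,34.9],[0.727,0,0],-1]
    - [[-1,-28,34.9],[0.727,0,0],-1]
    - [[-1,-28,34.9],[0.727,0,0],-1]
    - [[-1,-28,34.9],[0.727,0,0],-1]
    - [[-1,-28,34.9],[0.727,0,0],-1]
    - [[-1,-28,34.9],[0.727,0,0],-1]
    - [[-1,-28,34.9],[0.727,0,0],-1]
    - [[-1,-28,34.9],[0.727,0,0],-1]
    - [[-1,-28,34.9],[0.727,0,0],-1]

```text
time_s: 1.65
eef_pos: [464.9, 156.6, 237.2]
ee_rot: [0.587, 0.394, 0.587, -0.394]
wrist_force: [0.2, 0.1, 0.3]
grip_width: 94.3
```

```bash
python3 - <<'E'
from h import *
s,c=shot('wrist','wr1.png'); print(s['time_s'],s['eef_pos'],s['wrist_force'],s['joint_positions'].round(2)); np.save('s1.npy',np.r_[s['eef_pos'],s['ee_rot']])
E
```

```text
1.65 [464.86685636 156.57685027 237.21857976] [0.17235809 0.06677622 0.2559558 ] [-0.7   0.17  0.35  1.94 -0.07  1.05  0.07]
```

View pics/wr1.png

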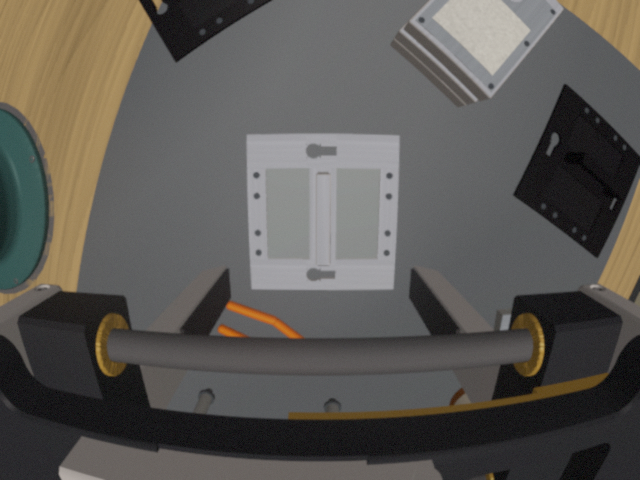

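The round keyhole ends are at (313,151) and (313,275), with the slots running right (tool +y), so frame +x is tool +y. The frame corners are at (247,135), (399,135), (393,290) and (252,290). Next I fit the pose.

```bash
cat >> h.py <<'E'
def fit(n,model,uv,p0,s,zs):
    # fit x,y,yaw; model Nx3 (z rel.), zs base height
    from scipy.optimize import least_squares
    m=np.array(model,float)
    def W(p):
        c,sn=np.cos(p[2]),np.sin(p[2]); return np.c_[p[0]+c*m[:,0]-sn*m[:,1],p[1]+sn*m[:,0]+c*m[:,1],m[:,2]+zs]
    f=lambda p:(proj(n,W(p),s)-uv).ravel()
    o=least_squares(f,p0,x_scale=[1,1,.01]); return o.x,o.fun.reshape(-1,2).round(1)
E
python3 - <<'E'
from h import *
v=np.load('s1.npy'); s=dict(eef_pos=v[:3],ee_rot=v[3:])
im=cv2.imread('pics/wr1.png')
cv2.imwrite('pics/crop2.png',cv2.resize(im[125:300,235:410],None,fx=3.4,fy=3.4,interpolation=cv2.INTER_CUBIC))
# corners top: frame -x left, y=+85 at? try
uv=[(247,135),(399,135),(393,290),(252,290),(313,151),(313,275)]
for sg in(1,):
    m=[(-80,85,6),(80,85,6),(80,-85,6),(-80,-85,6),(-10,67,6),(-10,-67,6)]
    print(fit('wrist',m,uv,[465,156,.388],s,0))
E
```

```text
(array([4.66992319e+02, 1.59387531e+02, 3.88269712e-01]), array([[-0.5,  0.4],
       [ 0. ,  0.8],
       [ 0. , -0.7],
       [-0.3, -0.7],
       [ 0.2,  0.3],
       [ 0.5, -0.3]]))
```

View pics/crop2.png

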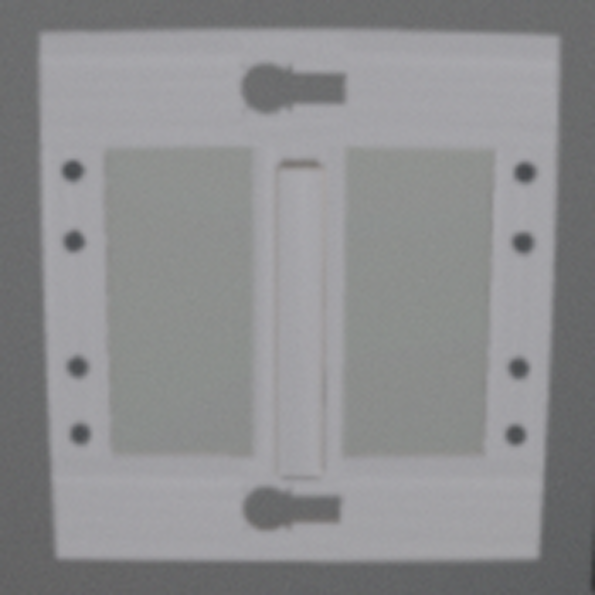

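Request:
move_arm:
  series:
    - [[-3.3,-6.4,34.6],[0.04,0,0],-1]
    - [[-3.3,-6.4,34.6],[0.04,0,0],-1]
    - [[-3.3,-6.4,34.6],[0.04,0,0],-1]
    - [[-3.3,-6.4,34.6],[0.04,0,0],-1]
    - [[-3.3,-6.4,34.6],[0.04,0,0],-1]
    - [[-3.3,-6.4,34.6],[0.04,0,0],-1]
    - [[-3.3,-6.4,34.6],[0.04,0,0],-1]
    - [[-3.3,-6.4,34.6],[0.04,0,0],-1]
    - [[-3.3,-6.4,34.6],[0.04,0,0],-1]
    - [[-3.3,-6.4,34.6],[0.04,0,0],-1]

```text
time_s: 2.95
eef_pos: [537.0, -187.0, 270.6]
ee_rot: [0.579, 0.405, 0.579, -0.405]
wrist_force: [-0.3, -1.3, 0.7]
grip_width: 93.9
```

```bash
python3 - <<'E'
from h import *
s,c=shot('wrist','wr2.png'); print(s['time_s'],s['eef_pos'],s['wrist_force'],s['joint_positions'].round(2)); np.save('s2.npy',np.r_[s['eef_pos'],s['ee_rot']])
shot('side','side2.png')
cv2.imwrite('pics/crop3.png',cv2.resize(c[20:320,140:500,::-1],None,fx=2,fy=2,interpolation=cv2.INTER_CUBIC))
E
```

```text
2.95 [ 537.04030101 -187.04894475  270.5585856 ] [-0.25573836 -1.30590419  0.66248444] [-0.19  0.31  0.59  1.72 -0.19  1.16  0.8 ]
```

View pics/crop3.png

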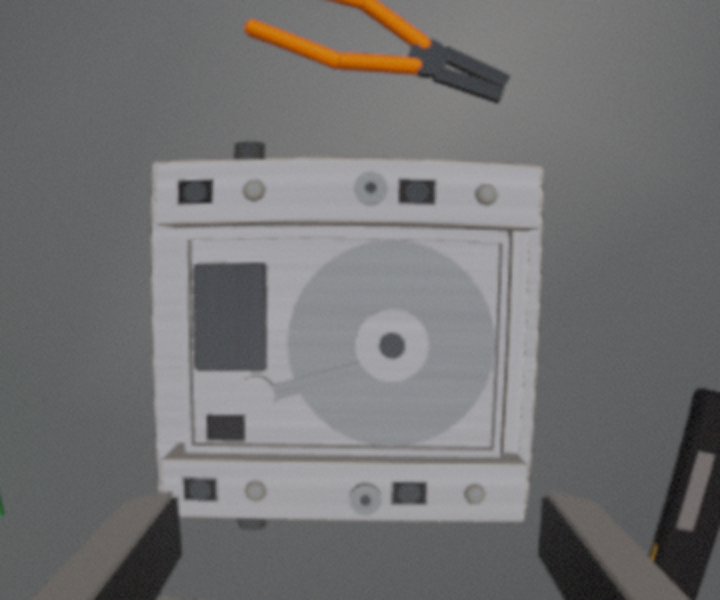

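```bash
cat > st.py <<'E'
from h import *
from scipy.optimize import least_squares
v=np.load('s2.npy'); s=dict(eef_pos=v[:3],ee_rot=v[3:])
cr=np.array([(254,190),(486,194),(256,491),(475,494),(370,188),(365,499)],float); uv=(cr-.5)/2+[140,20]
m=np.array([(-40,67,4.5),(60,67,4.5),(-40,-67,4.5),(60,-67,4.5),(10,67,11.5),(10,-67,11.5)],float)
def W(p):
    c,sn=np.cos(p[2]),np.sin(p[2]); return np.c_[p[0]+c*m[:,0]-sn*m[:,1],p[1]+sn*m[:,0]+c*m[:,1],m[:,2]+p[3]]
f=lambda p:(proj('wrist',W(p),s)-uv).ravel()
o=least_squares(f,[518,-163,.345,100],x_scale=[1,1,.01,1]);print(o.x,o.fun.reshape(-1,2).round(1))
J=np.linalg.inv(o.jac.T@o.jac);print('sd',np.sqrt(np.diag(J))*.5)
A=R.from_quat(s['ee_rot'][[1,2,3,0]]).as_matrix(); print('toolyaw2',np.arctan2(A[1,1],A[0,1]))
v=np.load('s1.npy');A1=R.from_quat(v[[4,5,6,3]]).as_matrix(); print('toolyaw1',np.arctan2(A1[1,1],A1[0,1]))
# to handle pregrasp
d=np.array([467,159.4,100])-s['eef_pos']; print('d tool cm',(A.T@d/10).round(2))
E
python3 st.py
```

```text
[ 5.19250971e+02 -1.58095948e+02  3.36407806e-01  1.03367966e+02] [[-0.3  0.1]
 [ 0.2  0. ]
 [-0.3  0.2]
 [ 0.   0.1]
 [ 0.2  0.2]
 [ 0.2 -0.5]]
sd [0.18401748 0.19499432 0.00228873 0.76236068]
toolyaw2 0.3502278555930628
toolyaw1 0.38917965125563714
d tool cm [ 17.04   5.32 -34.95]
```

View pics/side2.png

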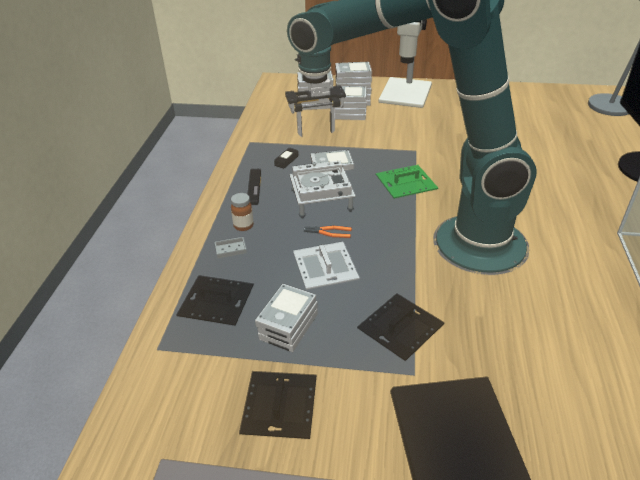

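Request:
move_arm:
  series:
    - [[17,5.3,-34.95],[-0.038,0,0],-1]
    - [[17,5.3,-34.95],[-0.038,0,0],-1]
    - [[17,5.3,-34.95],[-0.038,0,0],-1]
    - [[17,5.3,-34.95],[-0.038,0,0],-1]
    - [[17,5.3,-34.95],[-0.038,0,0],-1]
    - [[17,5.3,-34.95],[-0.038,0,0],-1]
    - [[17,5.3,-34.95],[-0.038,0,0],-1]
    - [[17,5.3,-34.95],[-0.038,0,0],-1]
    - [[17,5.3,-34.95],[-0.038,0,0],-1]
    - [[17,5.3,-34.95],[-0.038,0,0],-1]
    - [[19,5.3,-34.95],[-0.038,0,0],-1]
    - [[21,5.3,-34.95],[-0.038,0,0],-1]
    - [[22.5,5.3,-34.95],[-0.038,0,0],-1]
    - [[23,5.3,-34.95],[-0.038,0,0],-1]
    - [[23,5.3,-34.95],[-0.038,0,0],-1]

```text
time_s: 4.92
eef_pos: [467.2, 158.7, 40.5]
ee_rot: [0.587, 0.394, 0.587, -0.395]
wrist_force: [0.3, 0.5, -0.1]
grip_width: 94.0
```

```bash
cat > st3.py <<'E'
from h import *
s=r.state(); A=R.from_quat(s['ee_rot'][[1,2,3,0]]).as_matrix()
print(s['time_s'],s['eef_pos'].round(2),'yaw',np.arctan2(A[1,1],A[0,1]).round(4),'F',s['wrist_force'].round(2),'T',s['wrist_torque'].round(3),s['grip_width'].round(1)); print('tilt x-axis',A[:,0].round(4)); print('F tool',(A.T@s['wrist_force']).round(2), 'T tool',(A.T@s['wrist_torque']).round(3), 'j7',s['joint_positions'].round(2))
E
python3 st3.py
```

```text
Traceback (most recent call last):
  File "st3.py", line 3, in <module>
    print(s['time_s'],s['eef_pos'].round(2),'yaw',np.arctan2(A[1,1],A[0,1]).round(4),'F',s['wrist_force'].round(2),'T',s['wrist_torque'].round(3),s['grip_width'].round(1)); print('tilt x-axis',A[:,0].round(4)); print('F tool',(A.T@s['wrist_force']).round(2), 'T tool',(A.T@s['wrist_torque']).round(3), 'j7',s['joint_positions'].round(2))
                                                                                                                                                  ^^^^^^^^^^^^^^^^^^^^^
AttributeError: 'float' object has no attribute 'round'
```

Request:
move_arm:
  series:
    - [[0,0,0],[0,0,0],1]
    - [[0,0,0],[0,0,0],1]
    - [[0,0,0],[0,0,0],1]
    - [[0,0,0],[0,0,0],1]
    - [[0,0,0],[0,0,0],1]
    - [[0,0,0],[0,0,0],1]
    - [[0,0,0],[0,0,0],1]
    - [[0,0,0],[0,0,0],1]

```text
time_s: 5.92
eef_pos: [467.1, 158.7, 40.5]
ee_rot: [0.587, 0.394, 0.587, -0.395]
wrist_force: [-0.5, -0.3, -0.5]
grip_width: 17.6
```

```bash
sed -i "s/s\['grip_width'\].round(1)/s['grip_width']/" st3.py; python3 st3.py
```

```text
5.925 [467.1  158.7   40.46] yaw 0.3874 F [-0.51 -0.28 -0.5 ] T [-0.048  0.044 -0.013] 17.6153283187806
tilt x-axis [-3.e-04 -8.e-04 -1.e+00]
F tool [ 0.5  -0.57  0.07] T tool [ 0.013 -0.028 -0.059] j7 [-0.67  0.49  0.33  2.08 -0.27  0.62  0.24]
```

Request:
move_arm:
  series:
    - [[0,0,0],[0,0,0],1]
    - [[0,0,0],[0,0,0],1]
    - [[0,0,0],[0,0,0],1]
    - [[0,0,0],[0,0,0],1]
    - [[-1,0,0],[0,0,0],1]
    - [[-4,0,0],[0,0,0],1]
    - [[-8,0,0],[0,0,0],1]
    - [[-12,0,0],[0,0,0],1]
    - [[-14,0,0],[0,0,0],1]
    - [[-14,0,0],[0,0,0],1]
    - [[-14,0,0],[0,0,0],1]

```text
time_s: 7.3
eef_pos: [466.7, 158.7, 179.7]
ee_rot: [0.587, 0.394, 0.587, -0.395]
wrist_force: [-0.3, 0.3, -3.5]
grip_width: 13.8
```

```bash
python3 st3.py; python3 - <<'E'
from h import *
s,c=shot('wrist','wr3.png'); np.save('s3.npy',np.r_[s['eef_pos'],s['ee_rot']])
cv2.imwrite('pics/crop4.png',cv2.resize(c[20:320,140:500,::-1],None,fx=2,fy=2,interpolation=cv2.INTER_CUBIC))
E
```

```text
7.3 [466.65 158.67 179.73] yaw 0.3873 F [-0.33  0.29 -3.51] T [-0.057  0.027  0.004] 13.78103678766425
tilt x-axis [-0.0013 -0.0012 -1.    ]
F tool [ 3.51 -0.19 -0.4 ] T tool [-0.004 -0.043 -0.047] j7 [-0.76  0.25  0.42  2.   -0.13  0.92  0.12]
```

View pics/crop4.png

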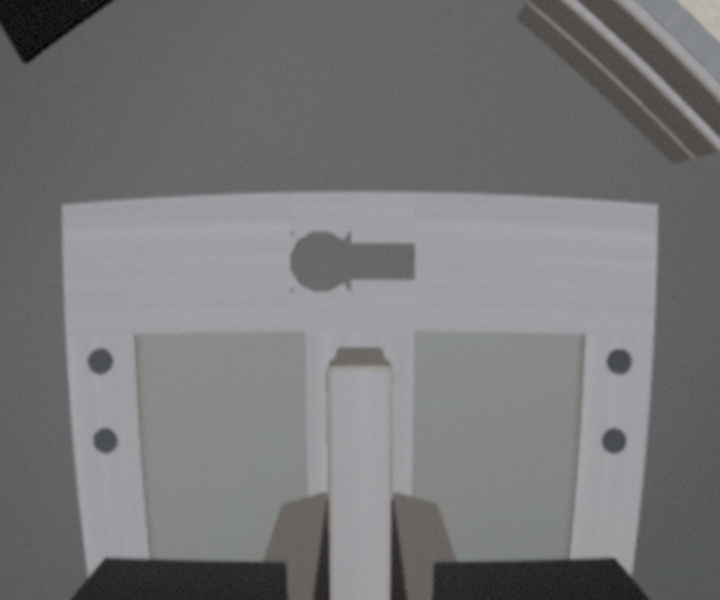

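The frame is held level and the force shows about 3.5 N of weight. In the crop the round hole is at (321,261), the slot end at (414,261) and the corners at (62,205) and (658,205). Next I work out the frame's pose in the tool and the move to above the entry.

```bash
cat > st4.py <<'E'
from h import *
v=np.load('s3.npy'); s=dict(eef_pos=v[:3],ee_rot=v[3:])
A=R.from_quat(s['ee_rot'][[1,2,3,0]]).as_matrix(); y=np.arctan2(A[1,1],A[0,1])
uv=(np.array([(62,205),(658,205),(321,261),(414,261)],float)-.5)/2+[140,20]
m=[(-80,85,6),(80,85,6),(-10,67,6),(14,67,6)]
p,res=fit('wrist',m,uv,[467,159,.387],s,v[2]-40.46); print(p,res)
rot=lambda a:np.array([[np.cos(a),-np.sin(a)],[np.sin(a),np.cos(a)]])
off=rot(y).T@(p[:2]-v[:2]); print('frame in tool (fx,fy)',off,'dyaw',p[2]-y)
S=np.array([519.25,-158.1]); ys=.3364
E=S+rot(ys)@[20,0]; dy=0*(p[2]-y); T=E-rot(ys-dy)@off
print('entry',E,'TCP target',T,'toolyaw',ys-dy)
c=r.state(); A=R.from_quat(c['ee_rot'][[1,2,3,0]]).as_matrix()
d=np.r_[T,103.4+11.5+40.5+25]-c['eef_pos']; print('tool cm',(A.T@d/10).round(2),'turn x',y-(ys-dy))
E
python3 st4.py
```

```text
[4.65844935e+02 1.59963201e+02 3.87445487e-01] [[ 0.6 -0.2]
 [-0.7 -0.2]
 [-0.1  0.1]
 [ 0.2  0.2]]
frame in tool (fx,fy) [-0.26047508  1.50199546] dyaw 9.825162048726632e-05
entry [ 538.12898215 -151.49817957] TCP target [ 538.87065258 -152.83000636] toolyaw 0.3364
tool cm [-0.05 -5.07 31.57] turn x 0.05094723517989286
```

Request:
move_arm:
  series:
    - [[0,-0.5,3],[0.005,0,0],1]
    - [[0,-1.1,7],[0.01,0,0],1]
    - [[0,-1.8,11],[0.02,0,0],1]
    - [[0,-2.4,15],[0.03,0,0],1]
    - [[0,-3,19],[0.04,0,0],1]
    - [[0,-3.7,23],[0.05,0,0],1]
    - [[0,-4.3,27],[0.051,0,0],1]
    - [[0,-4.8,30],[0.051,0,0],1]
    - [[0,-5.07,31.6],[0.051,0,0],1]
    - [[0,-5.07,31.6],[0.051,0,0],1]
    - [[0,-5.07,31.6],[0.051,0,0],1]
    - [[0,-5.07,31.6],[0.051,0,0],1]

```text
time_s: 8.85
eef_pos: [539.0, -151.9, 179.8]
ee_rot: [0.577, 0.408, 0.577, -0.409]
wrist_force: [-1.0, -0.1, -1.9]
grip_width: 13.3
```

```bash
python3 st3.py; python3 - <<'E'
from h import *
s,c=shot('wrist','wr4.png'); np.save('s4.npy',np.r_[s['eef_pos'],s['ee_rot']])
cv2.imwrite('pics/crop5.png',cv2.resize(c[60:320,140:500,::-1],None,fx=2.2,fy=2.2,interpolation=cv2.INTER_CUBIC))
E
```

```text
8.85 [ 539.04 -151.92  179.82] yaw 0.3378 F [-0.97 -0.06 -1.87] T [-0.048 -0.028  0.016] 13.327982298453065
tilt x-axis [-0.0018 -0.001  -1.    ]
F tool [ 1.88 -0.93 -0.26] T tool [-0.016 -0.054  0.011] j7 [-0.22  0.4   0.56  1.84 -0.25  0.98  0.78]
```

View pics/crop5.png

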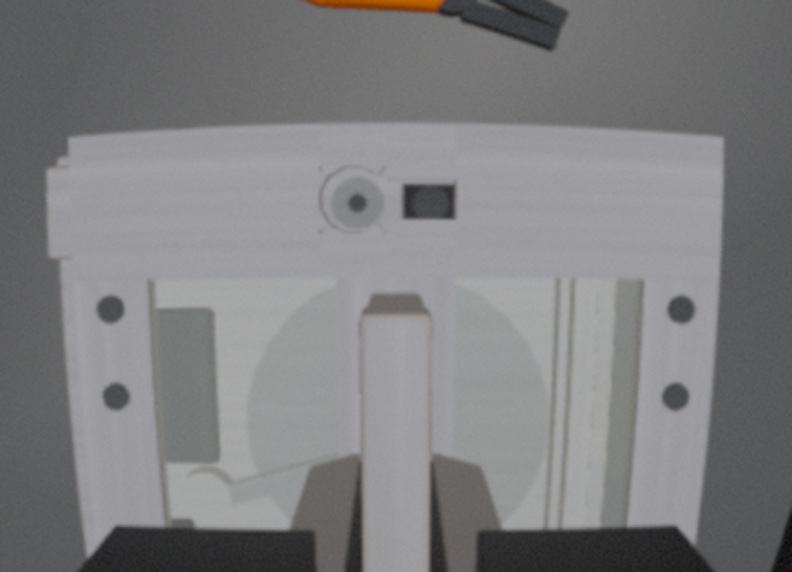

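The stud head is seen inside the left round hole at crop (357,203), and the hole centre is about (354,201). Edge profiles will refine that.

```bash
python3 - <<'E'
import cv2,numpy as np
g=cv2.cvtColor(cv2.imread('pics/wr4.png'),cv2.COLOR_BGR2GRAY).astype(int)
# region
print('cols 280..352, rows 128..172 step2')
for y in range(130,172,1): print(y,' '.join('%3d'%g[y,x] for x in range(282,322)))
print('row152 322-352',g[152,320:352]); 
E
```

```text
cols 280..352, rows 128..172 step2
130 156 157 157 158 156 156 156 155 155 157 156 158 157 158 155 158 158 155 156 156 158 155 154 156 156 157 157 158 157 156 157 156 157 156 156 156 156 157 156 155
131 159 159 156 157 157 154 157 156 156 156 157 156 157 154 156 157 157 155 156 157 157 157 157 156 156 156 158 157 157 158 156 157 156 157 157 154 156 154 155 154
132 161 161 159 158 156 159 157 157 157 158 157 158 157 156 157 157 155 158 158 158 157 156 158 159 157 157 156 158 157 156 157 157 158 157 156 155 157 156 154 157
133 161 161 162 158 156 159 159 158 156 157 158 157 156 155 158 156 158 154 157 159 157 157 157 155 156 156 157 158 158 156 156 156 157 156 156 157 157 158 156 156
134 162 161 162 158 155 157 156 156 157 156 156 156 158 155 154 155 154 153 154 154 154 153 155 158 157 158 158 156 157 155 158 155 156 156 156 157 155 157 157 157
135 163 161 159 152 153 158 157 158 159 159 156 156 153 148 143 143 144 145 146 144 143 146 149 154 156 157 157 157 158 157 156 153 149 151 155 158 158 156 157 158
136 159 160 154 142 149 156 159 159 159 156 155 149 140 134 139 146 147 146 148 1
[... 5268 characters left out ...]
56 158 156 157 155 155 157 156 155 156 156 156 158 156 157 157
169 157 156 155 155 155 156 157 155 156 157 154 159 156 156 156 157 155 155 154 155 154 154 157 154 156 156 156 157 157 155 156 156 157 156 157 156 157 157 158 158
170 155 156 156 156 157 156 156 156 158 155 157 157 156 155 156 156 157 156 156 156 158 156 157 156 157 156 156 156 157 157 158 158 157 157 156 158 159 157 159 157
171 155 155 154 155 157 157 158 157 157 157 158 158 157 157 156 157 158 156 157 157 157 158 158 159 158 158 158 158 158 158 158 157 159 156 157 158 156 158 157 158
row152 322-352 [153 149 130  95  61  53  52  59  64  69  70  74  76  71  72  73  70  69
  73  70  69  72  68  67  59  62  94 129 150 153 155 155]
```

```bash
python3 - <<'E'
from h import *
v=np.load('s4.npy'); s=dict(eef_pos=v[:3],ee_rot=v[3:])
h=onz('wrist',[(300,150)],v[2]-40.46+6,s)[0]
rot=lambda a:np.array([[np.cos(a),-np.sin(a)],[np.sin(a),np.cos(a)]])
A=R.from_quat(v[[4,5,6,3]]).as_matrix()
for zr in(102,103.4,105):
  st=onz('wrist',[(302.15,151.9)],zr+11.5,s)[0]; d=st-h
  print(zr,st,h,'tool y,z of needed shift mm',(A.T@d)[1:])
# prediction from stand fit
print('stud pred',np.array([519.25,-158.1])+rot(.3364)@[10,67])
K=np.array(r.camera_info('wrist')['camera_matrix'])
uv=(np.array([(69,138),(723,138)])-.5)/2.2+[140,60]
print(fit('wrist',[(-80,85,6),(80,85,6),(-10,67,6)],np.r_[uv,[(300,150)]],[538,-151,.337],s,v[2]-40.46))
E
```

```text
102 [506.3262712 -91.5722799 113.5      ] [506.43159639 -90.58526448 145.36226961] tool y,z of needed shift mm [-0.36250825  0.88366519]
103.4 [506.39104164 -91.55402096 114.9       ] [506.43159639 -90.58526448 145.36226961] tool y,z of needed shift mm [-0.29815976  0.88846223]
105 [506.465065   -91.53315359 116.5       ] [506.43159639 -90.58526448 145.36226961] tool y,z of needed shift mm [-0.22461863  0.89394457]
stud pred [506.57339262 -91.55449959]
(array([ 5.38203655e+02, -1.50716575e+02,  3.37561836e-01]), array([[ 0.2, -0.3],
       [-0.3, -0.2],
       [ 0.1,  0.5]]))
```

Request:
move_arm:
  series:
    - [[0.5,-0.03,0.09],[0.001,0,0],1]
    - [[1.2,-0.03,0.09],[0.001,0,0],1]
    - [[1.9,-0.03,0.09],[0.001,0,0],1]
    - [[2.0,-0.03,0.09],[0.001,0,0],1]
    - [[2.0,-0.03,0.09],[0.001,0,0],1]
    - [[2.0,-0.03,0.09],[0.001,0,0],1]

```text
time_s: 9.65
eef_pos: [539.1, -153.2, 160.1]
ee_rot: [0.577, 0.409, 0.577, -0.41]
wrist_force: [0.6, -0.8, -3.0]
grip_width: 13.8
```

```bash
python3 st3.py
```

```text
9.65 [ 539.14 -153.18  160.08] yaw 0.3366 F [ 0.62 -0.79 -2.96] T [-0.041 -0.01   0.051] 13.760183309904091
tilt x-axis [-0.0014 -0.0013 -1.    ]
F tool [2.96 0.33 0.95] T tool [-0.051 -0.042 -0.004] j7 [-0.21  0.42  0.55  1.86 -0.27  0.94  0.79]
```

Request:
move_arm:
  series:
    - [[0.1,0,-0.03],[0,0,0],1]
    - [[0.2,0,-0.03],[0,0,0],1]
    - [[0.35,0,-0.03],[0,0,0],1]
    - [[0.35,0,-0.03],[0,0,0],1]
    - [[0.35,0,-0.03],[0,0,0],1]

```text
time_s: 10.28
eef_pos: [539.1, -152.9, 156.6]
ee_rot: [0.577, 0.409, 0.577, -0.41]
wrist_force: [-1.2, 0.0, -3.7]
grip_width: 13.6
```

```bash
python3 st3.py; python3 - <<'E'
from h import *
s,c=shot('wrist','wr5.png'); g=cv2.cvtColor(c,cv2.COLOR_RGB2GRAY)
np.save('s5.npy',np.r_[s['eef_pos'],s['ee_rot']])
h=proj('wrist',s['eef_pos']*1.0,s); p=(proj('wrist',[s['eef_pos']+R.from_quat(s['ee_rot'][[1,2,3,0]]).as_matrix()@[36,-10.3,-65.5]],s)[0]); print(p)
x,y=p.round().astype(int)
cv2.imwrite('pics/crop6.png',cv2.resize(c[y-28:y+28,x-28:x+48,::-1],None,fx=10,fy=10,interpolation=cv2.INTER_CUBIC)); print(x-28,y-28)
E
```

```text
10.275 [ 539.09 -152.93  156.61] yaw 0.3366 F [-1.17  0.05 -3.68] T [-0.001  0.067 -0.062] 13.566133985704514
tilt x-axis [-0.0013 -0.0012 -1.    ]
F tool [ 3.68 -1.09 -0.43] T tool [ 0.062  0.021 -0.064] j7 [-0.21  0.43  0.55  1.86 -0.27  0.93  0.79]
[300.31471134 156.1370886 ]
272 128
```

View pics/crop6.png

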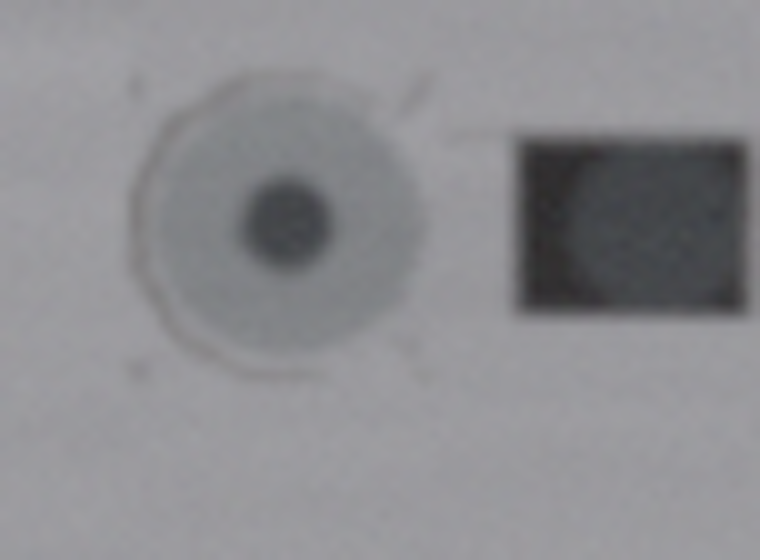

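Left stud is centred in its hole to about 0.2 mm: hole (287,222), stud (290,224). Lowering gently.

Request:
move_arm:
  series:
    - [[0.07,0,0],[0,0,0],1]
    - [[0.14,0,0],[0,0,0],1]
    - [[0.2,0,0],[0,0,0],1]
    - [[0.2,0,0],[0,0,0],1]

```text
time_s: 10.82
eef_pos: [539.0, -152.9, 154.6]
ee_rot: [0.577, 0.409, 0.577, -0.41]
wrist_force: [-0.9, 0.7, -2.6]
grip_width: 13.4
```

```bash
python3 st3.py
```

```text
10.825 [ 539.04 -152.93  154.56] yaw 0.3365 F [-0.95  0.72 -2.57] T [0.024 0.07  0.005] 13.44260588518863
tilt x-axis [-0.0014 -0.0012 -1.    ]
F tool [ 2.57 -0.65 -1.  ] T tool [-0.005  0.045 -0.058] j7 [-0.21  0.43  0.54  1.86 -0.27  0.93  0.8 ]
```

Request:
move_arm:
  series:
    - [[0.07,0,0],[0,0,0],1]
    - [[0.14,0,0],[0,0,0],1]
    - [[0.2,0,0],[0,0,0],1]
    - [[0.2,0,0],[0,0,0],1]

```text
time_s: 11.32
eef_pos: [539.0, -152.9, 152.5]
ee_rot: [0.577, 0.409, 0.577, -0.41]
wrist_force: [1.5, 0.1, -3.2]
grip_width: 13.8
```

```bash
python3 st3.py
```

```text
11.325 [ 539.   -152.94  152.5 ] yaw 0.3365 F [ 1.49  0.07 -3.2 ] T [-0.089  0.078  0.021] 13.809037374935933
tilt x-axis [-0.0015 -0.0012 -1.    ]
F tool [3.19 1.43 0.42] T tool [-0.021 -0.059 -0.103] j7 [-0.21  0.43  0.54  1.86 -0.27  0.92  0.8 ]
```

Request:
move_arm:
  series:
    - [[0.07,0,0],[0,0,0],1]
    - [[0.14,0,0],[0,0,0],1]
    - [[0.21,0,0],[0,0,0],1]
    - [[0.25,0,0],[0,0,0],1]
    - [[0.25,0,0],[0,0,0],1]

```text
time_s: 11.95
eef_pos: [539.1, -152.9, 150.1]
ee_rot: [0.577, 0.409, 0.577, -0.41]
wrist_force: [-0.3, -0.1, -0.2]
grip_width: 13.8
```

```bash
python3 st3.py
```

```text
11.95 [ 539.07 -152.93  150.07] yaw 0.3366 F [-0.26 -0.11 -0.2 ] T [0.1   0.156 0.034] 13.800964618701038
tilt x-axis [-0.0013 -0.0012 -1.    ]
F tool [ 0.2  -0.29  0.02] T tool [-0.035  0.146 -0.115] j7 [-0.21  0.44  0.54  1.86 -0.28  0.92  0.8 ]
```

Request:
move_arm:
  series:
    - [[0.04,0,0],[0,0,0],1]
    - [[0.08,0,0],[0,0,0],1]
    - [[0.08,0,0],[0,0,0],1]

```text
time_s: 12.32
eef_pos: [539.1, -152.9, 149.3]
ee_rot: [0.577, 0.409, 0.577, -0.41]
wrist_force: [-0.4, -0.5, 1.4]
grip_width: 13.7
```

```bash
python3 st3.py
```

```text
12.325 [ 539.11 -152.93  149.29] yaw 0.3366 F [-0.41 -0.46  1.35] T [ 0.08   0.318 -0.027] 13.6523675636087
tilt x-axis [-0.0013 -0.0012 -1.    ]
F tool [-1.35 -0.54  0.3 ] T tool [ 0.027  0.18  -0.273] j7 [-0.21  0.44  0.54  1.86 -0.28  0.92  0.8 ]
```

Request:
move_arm:
  series:
    - [[0.05,0,0],[0,0,0],1]
    - [[0.1,0,0],[0,0,0],1]
    - [[0.1,0,0],[0,0,0],1]

```text
time_s: 12.7
eef_pos: [539.1, -152.9, 148.3]
ee_rot: [0.577, 0.409, 0.577, -0.41]
wrist_force: [-0.6, 0.5, 2.1]
grip_width: 13.9
```

```bash
python3 st3.py
```

```text
12.7 [ 539.11 -152.95  148.32] yaw 0.3365 F [-0.59  0.52  2.06] T [0.089 0.303 0.039] 13.8892676861895
tilt x-axis [-0.0012 -0.0012 -1.    ]
F tool [-2.06 -0.39 -0.69] T tool [-0.04   0.184 -0.257] j7 [-0.21  0.44  0.54  1.86 -0.28  0.91  0.8 ]
```

Request:
move_arm:
  series:
    - [[0.05,0,0],[0,0,0],1]
    - [[0.1,0,0],[0,0,0],1]
    - [[0.12,0,0],[0,0,0],1]
    - [[0.12,0,0],[0,0,0],1]

```text
time_s: 13.2
eef_pos: [539.2, -153.0, 147.2]
ee_rot: [0.577, 0.409, 0.577, -0.41]
wrist_force: [-1.2, 1.3, 3.4]
grip_width: 13.5
```

```bash
python3 st3.py
```

```text
13.2 [ 539.19 -152.96  147.16] yaw 0.3366 F [-1.21  1.34  3.4 ] T [0.116 0.444 0.024] 13.460155612266599
tilt x-axis [-0.0011 -0.0013 -1.    ]
F tool [-3.4  -0.71 -1.66] T tool [-0.025  0.256 -0.38 ] j7 [-0.21  0.44  0.54  1.87 -0.28  0.91  0.8 ]
```

Request:
move_arm:
  series:
    - [[0.04,0,0],[0,0,0],1]
    - [[0.08,0,0],[0,0,0],1]
    - [[0.08,0,0],[0,0,0],1]
    - [[0.08,0,0],[0,0,0],1]

```text
time_s: 13.7
eef_pos: [539.0, -153.0, 146.5]
ee_rot: [0.577, 0.409, 0.577, -0.41]
wrist_force: [-4.2, 1.3, 8.5]
grip_width: 13.5
```

```bash
python3 st3.py;python3 st3.py
```

```text
13.7 [ 539.04 -152.95  146.47] yaw 0.3365 F [-4.21  1.34  8.48] T [ 0.264  0.897 -0.002] 13.487726218281841
tilt x-axis [-0.0013 -0.001  -1.    ]
F tool [-8.48 -3.55 -2.65] T tool [ 0.001  0.545 -0.76 ] j7 [-0.2   0.44  0.54  1.87 -0.28  0.91  0.8 ]
13.7 [ 539.04 -152.95  146.47] yaw 0.3365 F [-4.21  1.34  8.48] T [ 0.264  0.897 -0.002] 13.487726218281841
tilt x-axis [-0.0013 -0.001  -1.    ]
F tool [-8.48 -3.55 -2.65] T tool [ 0.001  0.545 -0.76 ] j7 [-0.2   0.44  0.54  1.87 -0.28  0.91  0.8 ]
```

Request:
move_arm:
  series:
    - [[-0.03,0,0],[0,0,0],1]
    - [[-0.06,0,0],[0,0,0],1]
    - [[-0.06,0,0],[0,0,0],1]

```text
time_s: 14.08
eef_pos: [539.1, -153.0, 147.1]
ee_rot: [0.577, 0.409, 0.577, -0.41]
wrist_force: [-0.2, 1.1, 3.5]
grip_width: 13.5
```

```bash
python3 st3.py
```

```text
14.075 [ 539.11 -152.95  147.1 ] yaw 0.3365 F [-0.2   1.14  3.48] T [0.056 0.223 0.001] 13.489778023183549
tilt x-axis [-0.0011 -0.0011 -1.    ]
F tool [-3.48  0.18 -1.15] T tool [-0.002  0.126 -0.192] j7 [-0.21  0.44  0.54  1.87 -0.28  0.91  0.8 ]
```

Request:
move_arm:
  series:
    - [[-0.03,0,0],[0,0,0],1]
    - [[-0.03,-0.1,0],[0,0,0],1]
    - [[-0.03,-0.2,0],[0,0,0],1]
    - [[-0.03,-0.3,0],[0,0,0],1]
    - [[-0.03,-0.3,0],[0,0,0],1]

```text
time_s: 14.7
eef_pos: [536.2, -154.0, 147.4]
ee_rot: [0.577, 0.409, 0.577, -0.41]
wrist_force: [2.3, -0.0, 3.8]
grip_width: 14.0
```

```bash
python3 st3.py
```

```text
14.7 [ 536.22 -154.02  147.41] yaw 0.3364 F [ 2.34 -0.03  3.85] T [ 0.051 -0.515 -0.051] 13.984921006662443
tilt x-axis [-0.0011 -0.0012 -1.    ]
F tool [-3.85  2.19  0.8 ] T tool [ 0.052 -0.122  0.503] j7 [-0.2   0.44  0.54  1.87 -0.28  0.91  0.8 ]
```

Request:
move_arm:
  series:
    - [[0,-0.1,0],[0,0,0],1]
    - [[0,-0.2,0],[0,0,0],1]
    - [[0,-0.3,0],[0,0,0],1]
    - [[0,-0.4,0],[0,0,0],1]
    - [[0,-0.5,0],[0,0,0],1]
    - [[0,-0.5,0],[0,0,0],1]

```text
time_s: 15.45
eef_pos: [531.3, -155.8, 147.4]
ee_rot: [0.576, 0.409, 0.577, -0.41]
wrist_force: [2.1, 0.4, 3.7]
grip_width: 14.0
```

```bash
python3 st3.py
```

```text
15.45 [ 531.3  -155.76  147.42] yaw 0.3363 F [2.05 0.4  3.66] T [ 0.118 -0.395 -0.003] 13.96203533230156
tilt x-axis [-0.0014 -0.0011 -1.    ]
F tool [-3.67  2.06  0.3 ] T tool [ 0.003 -0.019  0.411] j7 [-0.2   0.43  0.54  1.88 -0.27  0.91  0.81]
```

Request:
move_arm:
  series:
    - [[0,-0.1,0],[0,0,0],1]
    - [[0,-0.2,0],[0,0,0],1]
    - [[0,-0.3,0],[0,0,0],1]
    - [[0,-0.4,0],[0,0,0],1]
    - [[0,-0.5,0],[0,0,0],1]
    - [[0,-0.6,0],[0,0,0],1]
    - [[0,-0.7,0],[0,0,0],1]
    - [[0,-0.8,0],[0,0,0],1]
    - [[0,-0.8,0],[0,0,0],1]

```text
time_s: 16.58
eef_pos: [523.5, -158.5, 147.4]
ee_rot: [0.576, 0.409, 0.577, -0.41]
wrist_force: [2.3, 0.2, 3.0]
grip_width: 14.0
```

```bash
python3 st3.py
```

```text
16.575 [ 523.55 -158.46  147.4 ] yaw 0.3362 F [2.35 0.17 2.97] T [ 0.126 -0.448  0.   ] 14.005125428110425
tilt x-axis [-0.0017 -0.0011 -1.    ]
F tool [-2.98  2.27  0.62] T tool [ 0.    -0.029  0.465] j7 [-0.2   0.42  0.55  1.9  -0.27  0.9   0.81]
```

Request:
move_arm:
  series:
    - [[0,-0.08,0],[0,0,0],1]
    - [[0,-0.16,0],[0,0,0],1]
    - [[0,-0.24,0],[0,0,0],1]
    - [[0,-0.28,0],[0,0,0],1]
    - [[0,-0.28,0],[0,0,0],1]

```text
time_s: 17.2
eef_pos: [520.8, -159.4, 147.4]
ee_rot: [0.576, 0.409, 0.577, -0.41]
wrist_force: [2.0, 1.0, 3.6]
grip_width: 13.4
```

```bash
python3 st3.py
```

```text
17.2 [ 520.79 -159.42  147.35] yaw 0.3361 F [2.01 0.99 3.59] T [ 0.188 -0.633  0.004] 13.392828179259855
tilt x-axis [-0.0019 -0.0011 -1.    ]
F tool [-3.6   2.22 -0.28] T tool [-0.003 -0.031  0.66 ] j7 [-0.2   0.41  0.55  1.9  -0.27  0.9   0.82]
```

Travel so far is 19.4 mm. I'll feel for the end in small steps.

Request:
move_arm:
  series:
    - [[0,-0.03,0],[0,0,0],1]
    - [[0,-0.06,0],[0,0,0],1]
    - [[0,-0.06,0],[0,0,0],1]

```text
time_s: 17.58
eef_pos: [520.2, -159.6, 147.4]
ee_rot: [0.576, 0.409, 0.577, -0.41]
wrist_force: [2.4, 1.4, 3.9]
grip_width: 13.8
```

```bash
python3 st3.py
```

```text
17.575 [ 520.22 -159.65  147.37] yaw 0.3361 F [2.37 1.38 3.95] T [ 0.223 -0.725  0.027] 13.827206272370532
tilt x-axis [-0.0019 -0.0011 -1.    ]
F tool [-3.95  2.68 -0.52] T tool [-0.027 -0.028  0.758] j7 [-0.2   0.41  0.55  1.9  -0.27  0.9   0.82]
```

Request:
move_arm:
  series:
    - [[0,-0.03,0],[0,0,0],1]
    - [[0,-0.06,0],[0,0,0],1]
    - [[0,-0.06,0],[0,0,0],1]

```text
time_s: 17.95
eef_pos: [519.8, -159.8, 147.4]
ee_rot: [0.576, 0.409, 0.577, -0.41]
wrist_force: [4.2, 1.0, 3.1]
grip_width: 13.6
```

```bash
python3 st3.py
```

```text
17.95 [ 519.76 -159.77  147.4 ] yaw 0.3362 F [4.24 1.01 3.1 ] T [ 0.343 -1.162 -0.036] 13.601296737598902
tilt x-axis [-0.0016 -0.0011 -1.    ]
F tool [-3.11  4.33  0.45] T tool [ 0.037 -0.06   1.21 ] j7 [-0.2   0.41  0.55  1.91 -0.27  0.9   0.82]
```

Request:
move_arm:
  series:
    - [[0,-0.03,0],[0,0,0],1]
    - [[0,-0.06,0],[0,0,0],1]
    - [[0,-0.06,0],[0,0,0],1]

```text
time_s: 18.32
eef_pos: [519.6, -159.8, 147.5]
ee_rot: [0.577, 0.409, 0.577, -0.41]
wrist_force: [6.9, 1.5, 0.7]
grip_width: 14.2
```

```bash
python3 st3.py
```

```text
18.325 [ 519.61 -159.82  147.46] yaw 0.3364 F [6.93 1.52 0.73] T [ 0.49  -1.702  0.005] 14.151226919068725
tilt x-axis [-8.0e-04 -1.1e-03 -1.0e+00]
F tool [-0.74  7.04  0.85] T tool [-0.004 -0.1    1.769] j7 [-0.2   0.41  0.55  1.91 -0.27  0.9   0.82]
```

Request:
move_arm:
  series:
    - [[-0.02,0.01,0],[0,0,0],1]
    - [[-0.05,0.01,0],[0,0,0],1]
    - [[-0.06,0.01,0],[0,0,0],1]
    - [[-0.06,0.01,0],[0,0,0],1]

```text
time_s: 18.82
eef_pos: [519.7, -159.8, 147.9]
ee_rot: [0.577, 0.409, 0.577, -0.41]
wrist_force: [5.2, 1.1, -1.1]
grip_width: 14.0
```

```bash
python3 st3.py
```

```text
18.825 [ 519.71 -159.76  147.92] yaw 0.3364 F [ 5.19  1.08 -1.1 ] T [ 0.201 -1.395  0.014] 13.978319815090869
tilt x-axis [-8.0e-04 -1.2e-03 -1.0e+00]
F tool [1.1  5.25 0.69] T tool [-0.013 -0.27   1.383] j7 [-0.2   0.41  0.55  1.91 -0.27  0.9   0.82]
```

Request:
move_arm:
  series:
    - [[0,0.03,0],[0,0,0],1]
    - [[0,0.03,0],[0,0,0],1]
    - [[0,0.03,0],[0,0,0],1]

```text
time_s: 19.2
eef_pos: [519.8, -159.7, 147.9]
ee_rot: [0.577, 0.409, 0.577, -0.41]
wrist_force: [2.4, 0.5, 2.7]
grip_width: 13.6
```

```bash
python3 st3.py
```

```text
19.2 [ 519.8  -159.74  147.87] yaw 0.3363 F [2.35 0.5  2.7 ] T [ 0.138 -0.594  0.024] 13.563880558878502
tilt x-axis [-0.0012 -0.0012 -1.    ]
F tool [-2.7   2.38  0.31] T tool [-0.023 -0.066  0.606] j7 [-0.2   0.41  0.55  1.91 -0.27  0.9   0.82]
```

Request:
move_arm:
  series:
    - [[0,0,0],[0,0,0],-1]
    - [[0,0,0],[0,0,0],-1]
    - [[0,0,0],[0,0,0],-1]
    - [[0,0,0],[0,0,0],-1]
    - [[0,0,0],[0,0,0],-1]
    - [[0,0,0],[0,0,0],-1]

```text
time_s: 19.95
eef_pos: [519.8, -159.7, 147.9]
ee_rot: [0.577, 0.409, 0.577, -0.41]
wrist_force: [-0.2, 0.4, 0.6]
grip_width: 70.6
```

```bash
python3 st3.py; python3 - <<'E'
from h import *
s,c=shot('wrist','wr7.png'); np.save('s7.npy',np.r_[s['eef_pos'],s['ee_rot']])
E
```

```text
19.95 [ 519.82 -159.71  147.89] yaw 0.3364 F [-0.21  0.38  0.6 ] T [-0.024  0.009  0.015] 70.56184425971465
tilt x-axis [-0.0012 -0.0012 -1.    ]
F tool [-0.6  -0.07 -0.43] T tool [-0.015 -0.02  -0.016] j7 [-0.2   0.41  0.55  1.91 -0.27  0.9   0.82]
```

Free of the handle. I'll raise straight up 150 mm and shift toward tool +z for a view of the whole frame.

Request:
move_arm:
  series:
    - [[-1,0,0],[0,0,0],-1]
    - [[-3,0,0],[0,0,0],-1]
    - [[-6,0,0],[0,0,0],-1]
    - [[-9,0,0],[0,0,0],-1]
    - [[-12,0,2],[0,0,0],-1]
    - [[-14,0,4],[0,0,0],-1]
    - [[-14,0,4],[0,0,0],-1]
    - [[-14,0,4],[0,0,0],-1]
    - [[-14,0,4],[0,0,0],-1]

```text
time_s: 21.12
eef_pos: [532.8, -196.5, 287.2]
ee_rot: [0.576, 0.408, 0.577, -0.41]
wrist_force: [-0.2, 0.4, -1.3]
grip_width: 94.1
```

```bash
python3 st3.py; python3 - <<'E'
from h import *
s,c=shot('wrist','wr8.png'); np.save('s8.npy',np.r_[s['eef_pos'],s['ee_rot']])
cv2.imwrite('pics/crop8.png',cv2.resize(c[60:310,160:480,::-1],None,fx=2.4,fy=2.4,interpolation=cv2.INTER_CUBIC))
E
```

```text
21.125 [ 532.84 -196.49  287.22] yaw 0.3371 F [-0.21  0.41 -1.28] T [-0.06   0.065 -0.014] 94.12884827807319
tilt x-axis [-2.3e-03 -7.0e-04 -1.0e+00]
F tool [ 1.28 -0.06 -0.45] T tool [ 0.014 -0.035 -0.082] j7 [-0.19  0.3   0.61  1.7  -0.18  1.2   0.8 ]
```

View pics/crop8.png

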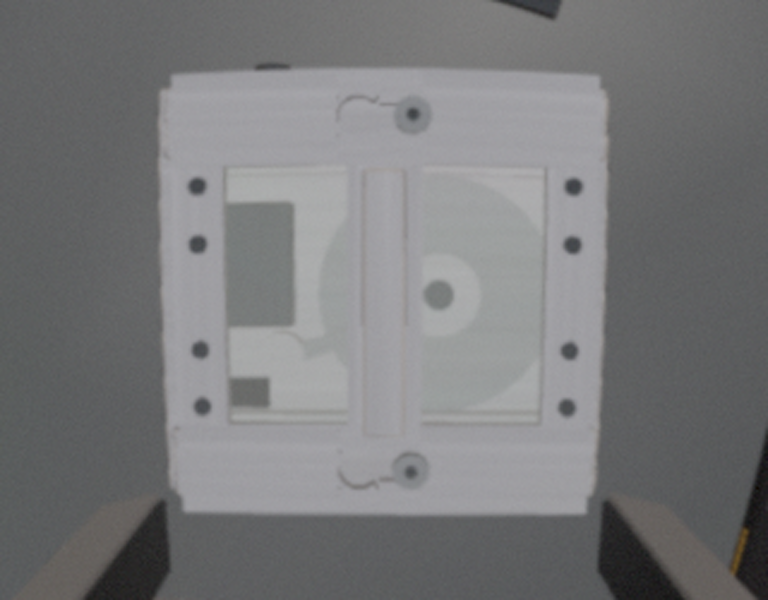

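Both stud heads, at (412,114) and (411,470), sit over the narrow ends of the keyholes. A numeric check comes before sign-off.

```bash
python3 - <<'E'
from h import *
v=np.load('s8.npy'); s=dict(eef_pos=v[:3],ee_rot=v[3:])
f=lambda a:(np.array(a,float)-.5)/2.4+[160,60]
p,res=fit('wrist',[(-80,85,6),(80,85,6),(80,-85,6),(-80,-85,6)],f([(172,75),(600,75),(587,514),(183,514)]),[519,-158,.336],s,107); print(p,res)
st=onz('wrist',f([(412,114),(411,470)]),117,s)[:,:2]-p[:2]
c,n=np.cos(p[2]),np.sin(p[2]); print('studs in frame',st@np.array([[c,-n],[n,c]]))
print(r.sign_off())
E
```

```text
[ 5.19689332e+02 -1.58593397e+02  3.36313492e-01] [[ 0.1  0.4]
 [-0.3  0.7]
 [-0.5 -0.5]
 [ 0.7 -0.7]]
studs in frame [[  9.52981601  67.6577604 ]
 [  9.81038896 -65.92795518]]
the job is handed in; nothing more can be done
None
```

The guard frame is on the stand, slid fully home with both studs in the narrow ends of the keyholes. I let go of it and handed the job in at about 21 s of the 72 s allowed.

- **Pick-up and lowering:** I picked the silver frame up by its handle, turned it to the stand's angle and lowered it level over both studs. I felt no contact until the plungers.
- **Pressing down:** The plungers were soft. The rails took at most about 8.5 N of net push at first touch, and I backed off about 0.9 mm before sliding.
- **Sliding home:** The frame slid about 20.7 mm with about 2 N of friction. It then met a firm stop at about 7 N, and I took most of that load off before opening the gripper.
- **Last checks:** The final wrist picture showed both stud heads over the slot ends. They measured at frame x = 9.5 and 9.8 mm, where 10 is nominal, which is within camera error. The wrist force was about zero after release.

Two things did not agree exactly:
- The travel felt was about 0.7 mm more than the nominal 20 mm. I put that down to play in the round holes and the camera's accuracy.
- The rails came out about 2–3 mm higher by feel than my camera estimate, so I went by feel for height.

I did not take a closing picture of the bystanders. No move came near them and I felt no stray contact.

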